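# Clamp a dental cast in the bench fixture

### The job

With the fingertips, push the plaster dental cast along its guide rails until it sits fully home against the blue end stop, then push the red clamp handle over past its dead point until it snaps down into lock, so that the rubber tip holds the cast. Only push: do not pick up the cast, and leave the other things on the bench where they are.

Things in the scene. Friction and masses are not known exactly. Their poses are not given: they have to be found in the camera images.
- fixture: Fixed aluminium base plate, 110 (x) by 290 mm (y -220 to +70), 10 mm thick, on the bench. Origin: on the bench under the clamp's hinge; z up. Two dark rails (inner faces x -34.5 and +34.5 mm, y -205 to -55, tops 20 mm above the bench) guide the cast along +y to a blue end stop (face at y -50, top 30 mm above the bench). A steel toggle clamp stands behind the stop
- stop_face (a point): Point on the middle of the blue end stop's face that the cast must touch, 21 mm above the bench (frame as the fixture: +y is the direction in which the cast is pushed)
- bar_hinge (a point): Hinge of the steel clamp bar, above the fixture's origin, 60 mm above the bench (frame as the fixture). The bar points to the fixture's -y, 78 mm long; it is raised at most 0.9 rad while the handle is up (its end then at about y -60, up to 130 mm above the bench) and comes down level as the handle goes down. It hinges between two steel cheeks 80 mm high, y -22 to +38
- cast: Loose cream plaster cast, 64 (x) by 80 (y) by 22 mm high, pink and white tooth arch up to 33 mm high on its outer (-y) part; 0.15 to 0.31 kg. Origin: centre of its underside, on the 10 mm base plate. Push its outer end face, 40 mm from the origin on the -y side. It starts 30 to 50 mm short of the stop; when home its origin is 40 mm in -y from the stop's face
- handle (a joint): Angle of the red handle, rad: 0 fully up (open, 1.3 rad above horizontal), 1.2 fully down (locked, 0.1 above horizontal): elevation = 1.3 - value. Starts at 0 to 0.22, held by friction. Pushing it down takes about 8 N at the grip up to the dead point at 0.9; from about 0.97 it snaps to 1.2 by itself and stays locked; short of 0.85 it springs back towards open
- handle_pivot (a point): Point on the handle's hinge axis, 70 mm above the bench and 15 mm in +y from the fixture's origin (frame as the fixture; the axis is the fixture's x; the handle swings down towards the fixture's +y)
- handle_grip (a point): Point on the centre line of the handle, 100 mm from the hinge axis, on the red round grip, which is 20 mm in diameter and runs from 50 to 135 mm from the axis
- clamp_tip: Black rubber pressing tip, 18 mm in diameter and 17 mm long, at the end of the clamp bar, sprung; origin at the middle of its lower face. When the handle is locked and the cast is home it stands on the cast's flat heel 20 mm from the stop and presses with about 4 N
- dropper: Bystander: small black dropper bottle, 32 mm in diameter, 75 mm high; origin at the centre of its underside
- tin: Bystander: cream jar of polishing paste with a white cap, 64 mm in diameter, 32 mm high; origin at the centre of its underside
- can: Bystander: green can, 52 mm in diameter, 110 mm high; origin at the centre of its underside
- denture: Bystander: small pink denture, a horseshoe about 58 x 40 mm and 13 mm high; origin at the middle of its underside
Mind the look-alikes: they are no part of the job. What is shaped like the cast but turquoise or yellow is not meant.

How it is judged:
On the way, in this order (a step that is already met when the one before it is completed fails the run):
1. the cast is home against the end stop (within 2.5 mm) while the clamp is still open (y of cast in the frame of fixture above -0.0925 m and value of joint handle below 0.8 rad), for 0.2 s.
2. the handle is snapped down into lock and the rubber tip presses on the cast (value of joint handle above 1.12 rad and contact force between clamp_tip and cast above 1 N), for 0.2 s.
At the end, for the whole second after the job is handed in: The cast lies flat within 2.5 mm of the end stop, the handle is down in lock (joint above 1.12 rad) and at rest, and the rubber tip presses on the cast with more than 1 N (all of step 2 and velocity of joint handle below 0.05 rad/s and y of cast in the frame of fixture above -0.0925 m and linear speed of cast below 0.02 m/s and angle between cast's own z axis and vertical below 0.05 rad); the robot touches nothing.
It fails at once if the cast is lifted (more than 8 mm) or tipped (height (world z) of cast above 0.018 m or angle between cast's own z axis and vertical above 0.2 rad).
It fails at once if a bystander is moved by more than 20 mm or knocked over (distance of any of dropper, tin, can, denture from where it was at the start of the episode above 0.02 m or angle between any of dropper, can's own z axis and vertical above 0.5 rad).
It also fails if it takes over 45 s, if anything falls off the work surface, if the arm or the gripper's body presses on something with over 40 N, if the wrist force passes 120 N, or if a joint passes its speed limit or range.

### The arm

A 6-joint arm with a two-finger parallel gripper is mounted at the origin on the work surface. World frame = base frame: x ahead of the robot, y to its left, z up, the work surface at z = 0. Lengths are in m, angles in rad, forces in N, time in s.
With the tool pointing down it reaches from about 0.275 to 0.875 m from the base axis. Payload 12.5 kg.
Tool frame: the origin (TCP) lies on the centre line of the jaws, within the pads' length; the fingertips stand r.finger_overhang ahead of it and the grasp point (between the pads) lies 3 mm ahead of it (r.finger_overhang is the distance from the TCP to the fingertips, in m); z points along the fingers, y is the direction in which the jaws open and shut (so a half turn about z gives the same grasp; the last joint's range is limited). The gripper opens to 85 mm and grips with 20 to 120 N. Pads are 22 mm wide; open, the fingers measure 114 mm over their backs; the gripper's body (76 mm by 85 mm) begins 54 mm behind the grasp point. The pads swing forward as they close: fully open they stand 13 mm farther back than shut.
Start: joints at [1.212, 0.351, 1.652, -0, 1.139, -0.085], TCP at [0.149, 0.53, 0.253] pointing down, gripper open.
Joint ranges: [-2.75, 2.75], [-0.79, 2.1], [0.01, 2.65], [-1.57, 4.71], [0.07, 3.14], [-2.87, 2.87]. Speed limits (rad/s): [2.22, 2.22, 2.79, 3.14, 3.14, 3.14].

### API

Orientations are given as a unit quaternion [x, y, z, w].
In Python, from cell import r, optics gives the robot as it stands. The module is installed in compiled form; this text tells all that it offers. Calls block until the motion is done:
- r.move_to(position, orientation): joint-space move of the TCP to a pose.
- r.move_linear(position, rot=None, vel=0.15): straight line of the TCP; rot=None keeps the orientation; vel is the mean speed in m/s.
- r.set_joints(angles): joint-space move.
- r.set_gripper(opening, squeeze=None): opening from 0.0 (shut) to 1.0 (fully open); squeeze is the grip in N (None keeps the last); returns when the fingers have stopped.
- r.sleep(seconds).
- r.inverse_kinematics(position, orientation): joint angles nearest the present ones, or None.
- optics.get_image(name): name is "side" or "top" or "wrist"; returns a dict with "pixels" (420x560x3 uint8, red, green, blue), "depth" (420x560 float32, m along the optical axis (not along the pixel's ray), 0 where there is no reading), "fx", "fy", "cx", "cy" (pixels), "camera_from_world" (4x4, takes a point from world to camera coordinates); the wrist camera has in their place "mount" (4x4, takes a point from camera to tool coordinates, whose origin is the TCP and whose axes are the flange's). Camera axes: x right, y down, z forward; pixel columns grow to the right and rows downward; lengths in m; the calibration is good to about 2 mm. A picture is of the moment at which its call begins: read the wrist's pose just before it.
A pose or a line that the arm cannot do raises r.PlanningError and nothing moves.
- r.hand_in(): hands the job in, once; it reports no verdict.
Readings, each from a call of its own:
- r.current_t(): time.
- r.current_q(): joint angles.
- r.current_qvel(): joint speeds.
- r.current_effort(): joint torques, N m.
- r.current_tool_pos(): TCP position.
- r.current_ee_rot(): TCP orientation.
- r.current_contact_force(): force on the tool from outside, world axes, zero at the start.
- r.current_torque(): the same for the moment, N m.
- r.current_opening(): opening from 0.0 (shut) to 1.0 (fully open).
Only numpy, scipy, OpenCV 4.12 (cv2) and the standard library are available. Lean on these libraries where they do the work, as an engineer would, in place of code of your own. Each camera call takes 0.05 s, during which the arm holds its last target.

## Working session

There is one attempt and no reset: what is moved stays moved. The work goes in short steps, each a Python script; the robot and the scene stay as the last script left them, time stands still between calls to the robot, and variables do not carry over. Pictures are saved under pics/ and viewed, and the job is handed in when it is done.

```bash
mkdir -p pics; ls; python3 - <<'E'
from cell import r, optics
import cv2,pickle
d={}
for n in("top","side"):
    o=optics.get_image(n); d[n]=o
    cv2.imwrite(f"pics/{n}0.png",cv2.resize(o["pixels"][:,:,::-1],(800,600)))
    print(n,o["fx"],o["cx"],o["cy"],o["camera_from_world"].round(3).tolist())
pickle.dump(d,open("d0.pkl","wb"))
print(r.current_t(),r.finger_overhang,r.current_ee_rot(),r.current_tool_pos())
E
```

```text
pics
top 473.26212108787655 291.0542050075862 205.70642791297854 [[-0.01, -1.0, 0.008, -0.028], [-0.98, 0.009, -0.198, 0.613], [0.198, -0.01, -0.98, 0.992], [0.0, 0.0, 0.0, 1.0]]
side 506.16439558973843 267.78563641711634 200.87060516819884 [[-0.921, -0.389, 0.019, 0.554], [-0.294, 0.662, -0.69, 0.267], [0.256, -0.641, -0.724, 0.88], [0.0, 0.0, 0.0, 1.0]]
0.1 0.022 [ 1.36475415e-01  9.90643315e-01 -5.21571125e-04 -1.10782501e-04] [0.14860488 0.52926722 0.25280879]
```

View pics/top0.png

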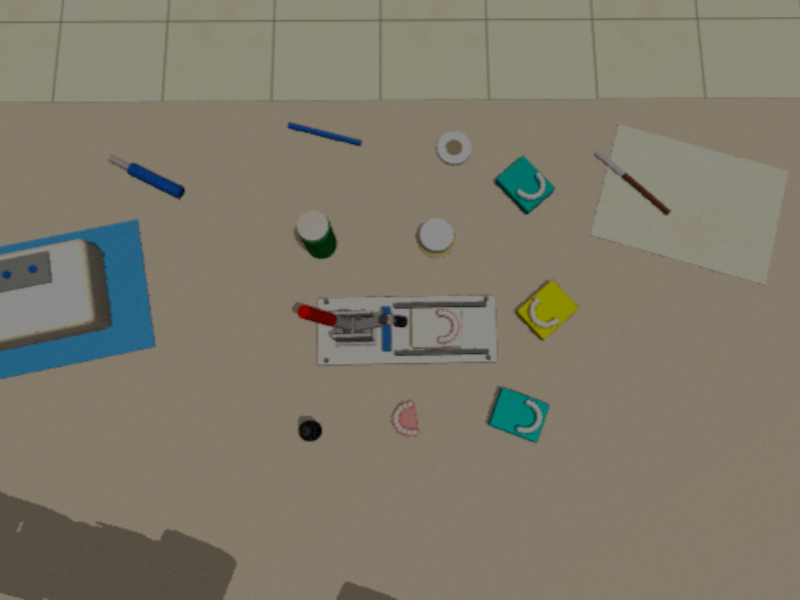

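View pics/side0.png

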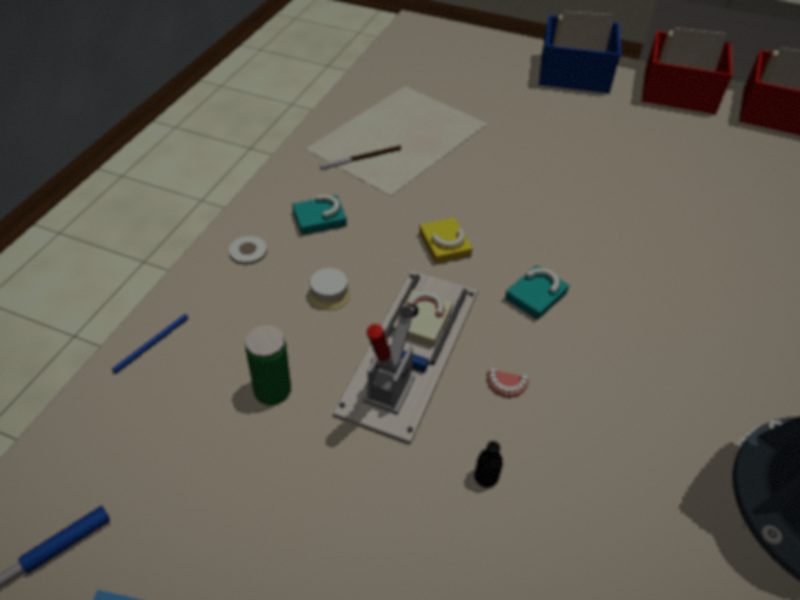

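The top view shows the fixture at about (317–497, 295–365), with +y pointing left, towards world +y. The cast is at (436, 328), the red grip end at (305, 312), the can at (318, 240), the dropper at (310, 430), the denture at (406, 419) and the tin at (437, 235). Next I'll enlarge the fixture.

```bash
cat > h.py <<'E'
import numpy as np
def unproj(o,u,v,z):
    "pixel -> world point on plane z"
    T=np.linalg.inv(o["camera_from_world"])
    d=T[:3,:3]@np.array([(u-o["cx"])/o["fx"],(v-o["cy"])/o["fy"],1]); c=T[:3,3]
    return c+d*(z-c[2])/d[2]
def proj(o,p):
    c=o["camera_from_world"]@np.append(p,1); return np.array([o["fx"]*c[0]/c[2]+o["cx"],o["fy"]*c[1]/c[2]+o["cy"]])
E
python3 - <<'E'
import pickle,cv2
d=pickle.load(open("d0.pkl","rb"))
o=d["top"]["pixels"][195:265,200:360,::-1]
cv2.imwrite("pics/tc.png",cv2.resize(o,None,fx=5,fy=5,interpolation=cv2.INTER_CUBIC))
o=d["side"]["pixels"][185:315,225:345,::-1]
cv2.imwrite("pics/sc.png",cv2.resize(o,None,fx=4.5,fy=4.5,interpolation=cv2.INTER_CUBIC))
E
```

```text
(no output)
```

View pics/tc.png

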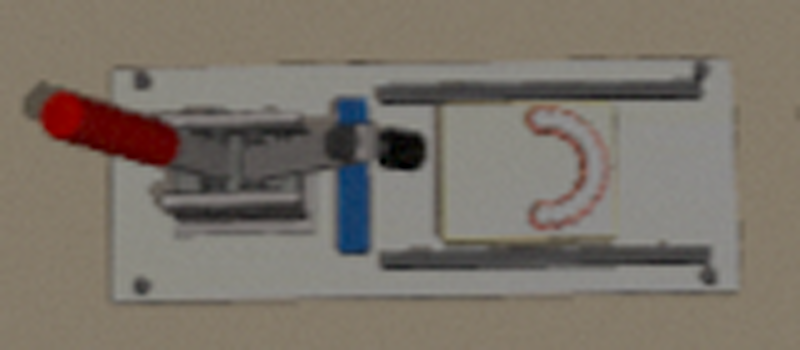

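View pics/sc.png

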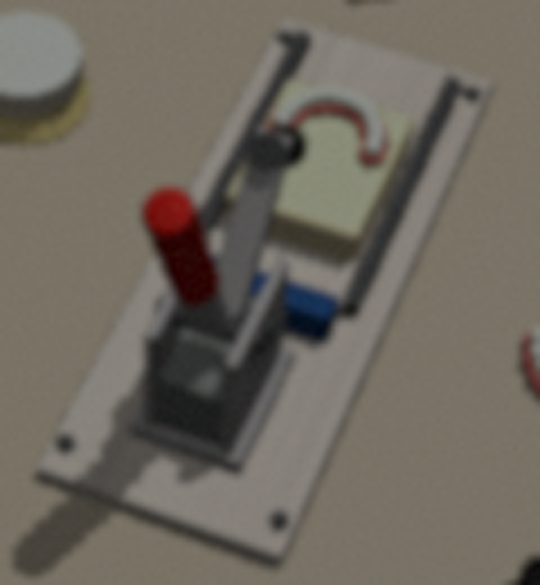

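The plate corners in the 5x crop are (113,68), (731,60), (738,289) and (112,300). In the side crop (4.5x) they are (40,473), (278,560), (490,82) and (285,22). The cast's inner end is at x≈440 and its outer end at x≈616.

```bash
cat >> h.py <<'E'
import pickle
E
python3 - <<'E'
import pickle
from h import *
d=pickle.load(open("d0.pkl","rb")); t=d["top"]; s=d["side"]
def tc(u,v,z): return unproj(t,200+(u+.5)/5-.5,195+(v+.5)/5-.5,z)
def sc(u,v,z): return unproj(s,225+(u+.5)/4.5-.5,185+(v+.5)/4.5-.5,z)
# fixture coords of corners
F=np.array([[55,70],[55,-220],[-55,-220],[-55,70]])/1000.  # sign of x fixed: +y fixture=world+y => +x=world +x
W=np.array([tc(113,68,.01),tc(731,60,.01),tc(738,289,.01),tc(112,300,.01)])[:,:2]
S=np.array([sc(40,473,.01),sc(285,22,.01),sc(490,82,.01),sc(278,560,.01)])[:,:2]
for Q in(W,S,(W+S)/2):
    fc=F-F.mean(0);qc=Q-Q.mean(0)
    a=np.arctan2((fc[:,0]*qc[:,1]-fc[:,1]*qc[:,0]).sum(),(fc*qc).sum())
    R=np.array([[np.cos(a),-np.sin(a)],[np.sin(a),np.cos(a)]])
    o=Q.mean(0)-R@F.mean(0)
    print("yaw",a,"orig",o,"res mm",((F@R.T+o-Q)*1000).round(1).tolist())
    print([(R.T@(p[:2]-o)).round(4).tolist() for p in (tc(440,170,.032),tc(616,170,.032),tc(404,150,.115),tc(65,118,.195))])
    print("side tip",[(R.T@(p[:2]-o)).round(4).tolist() for p in (sc(172,212,.195),)])
    M=np.array(R); 
for n,p,z in(("can",(318,258),0),("dropper",(311,436),0),("denture",(406,419),.01),("tin",(437,235),.032),("yellow",(548,310),.02),("teal",(520,415),.02)):
    print(n,unproj(t,p[0]*.7-.15,p[1]*.7-.15,z).round(3))
E
```

```text
yaw 0.006077818827610956 orig [0.56465805 0.05663792] res mm [[0.9, 0.7], [1.4, -0.6], [-1.4, -1.7], [-0.9, 1.6]]
[[0.0003, -0.0824], [-0.0009, -0.1623], [-0.0036, -0.0672], [-0.002, 0.0622]]
side tip [[-0.0026, 0.0671]]
yaw 0.011571044242474822 orig [0.56328003 0.0620506 ] res mm [[2.0, 1.0], [2.1, -1.3], [-1.9, -0.3], [-2.2, 0.7]]
[[0.0012, -0.0878], [-0.0005, -0.1677], [-0.0027, -0.0726], [-0.0004, 0.0568]]
side tip [[-0.0009, 0.0617]]
yaw 0.008824249287223588 orig [0.56396905 0.05934454] res mm [[1.5, 0.8], [1.8, -1.0], [-1.7, -1.0], [-1.6, 1.1]]
[[0.0008, -0.0851], [-0.0007, -0.165], [-0.0031, -0.0699], [-0.0012, 0.0595]]
side tip [[-0.0017, 0.0644]]
can [0.688 0.128 0.   ]
dropper [0.397 0.134 0.   ]
denture [ 0.422 -0.017  0.01 ]
tin [ 0.716 -0.069  0.032]
yellow [ 0.593 -0.247  0.02 ]
teal [ 0.426 -0.195  0.02 ]
```

```bash
cat >> h.py <<'E'
from scipy.spatial.transform import Rotation as Rn
YAW=0.0085; O=np.array([0.564,0.0585])
Rf=np.array([[np.cos(YAW),-np.sin(YAW)],[np.sin(YAW),np.cos(YAW)]])
def W(x,y,z): return np.append(O+Rf@[x,y],z)
def quat(s):
    ty=np.append(Rf@[s,0],0); tz=np.array([0,0,-1.]); tx=np.cross(ty,tz)
    return Rn.from_matrix(np.c_[tx,ty,tz]).as_quat()
E
python3 - <<'E'
from cell import r, optics
from h import *
o=optics.get_image("wrist"); print(o["mount"].round(3))
r.set_gripper(0.0,40); print(r.finger_overhang, r.current_t())
for s in(1,-1):
    for p in (W(0,-.2,.2),W(0,-.2,.045),W(0,-.14,.045),W(0,.02,.25),W(0,.11,.11)):
        print(s,r.inverse_kinematics(p,quat(s)))
E
```

```text
[[ 0.001 -0.956 -0.295  0.075]
 [ 1.     0.002 -0.001  0.   ]
 [ 0.001 -0.295  0.956 -0.121]
 [ 0.     0.     0.     1.   ]]
0.022 0.9167
1 [-3.24918725e-01  4.68401289e-01  1.61617889e+00 -4.44089210e-16
  1.05701248e+00 -3.33418725e-01]
1 [-3.24918725e-01  6.90747380e-01  1.69461730e+00 -4.44089210e-16
  7.56227969e-01 -3.33418725e-01]
1 [-2.24724683e-01  6.75169097e-01  1.72809219e+00 -4.44089210e-16
  7.38331363e-01 -2.33224683e-01]
1 [ 5.65609260e-02  3.88943229e-01  1.60452628e+00 -4.44089210e-16
  1.14812314e+00  4.80609260e-02]
1 [ 2.11566675e-01  5.95459043e-01  1.66266444e+00 -4.44089210e-16
  8.83469172e-01  2.03066675e-01]
-1 [-3.24918725e-01  4.68401289e-01  1.61617889e+00 -4.44089210e-16
  1.05701248e+00  2.80817393e+00]
-1 [-3.24918725e-01  6.90747380e-01  1.69461730e+00 -4.44089210e-16
  7.56227969e-01  2.80817393e+00]
-1 None
-1 None
-1 None
```

```bash
cat >> h.py <<'E'
def quaty():
    ty=np.append(Rf@[0,1],0); tz=np.array([0,0,-1.]); tx=np.cross(ty,tz)
    return Rn.from_matrix(np.c_[tx,ty,tz]).as_quat()
E
python3 - <<'E'
from cell import r, optics
from h import *
import cv2
q=quaty()
p=r.current_tool_pos(); r.move_linear([p[0]+.05,p[1],.36],vel=.3)
r.move_to(W(0,-.203,.34),q)
print(r.current_t(),r.current_tool_pos())
r.move_linear(W(0,-.203,.08),vel=.25)
r.move_linear(W(0,-.203,.041),vel=.08)
print(r.current_t(),r.current_tool_pos(),r.current_contact_force())
for n in("top","side"):
    o=optics.get_image(n)
    if n=="top": im=o["pixels"][195:265,200:360,::-1]; k=5
    else: im=o["pixels"][165:295,225:345,::-1];k=4.5
    cv2.imwrite(f"pics/{n}1.png",cv2.resize(im,None,fx=k,fy=k,interpolation=cv2.INTER_CUBIC))
E
```

```text
4.1667 [ 0.56585649 -0.14385922  0.34001604]
5.9917 [ 0.56575679 -0.14451793  0.04085061] [-0.53170961  0.03641243  0.04389755]
```

View pics/top1.png

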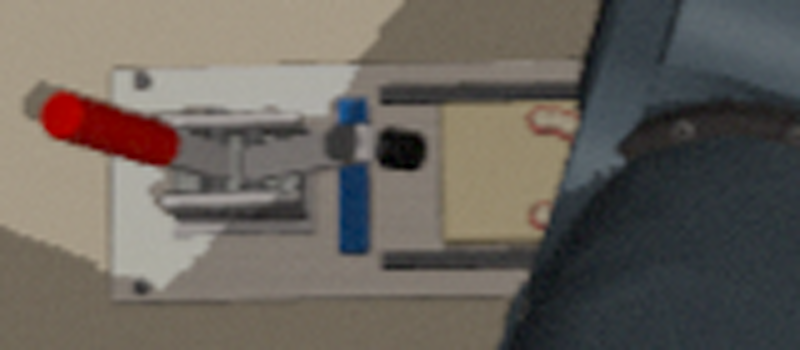

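View pics/side1.png

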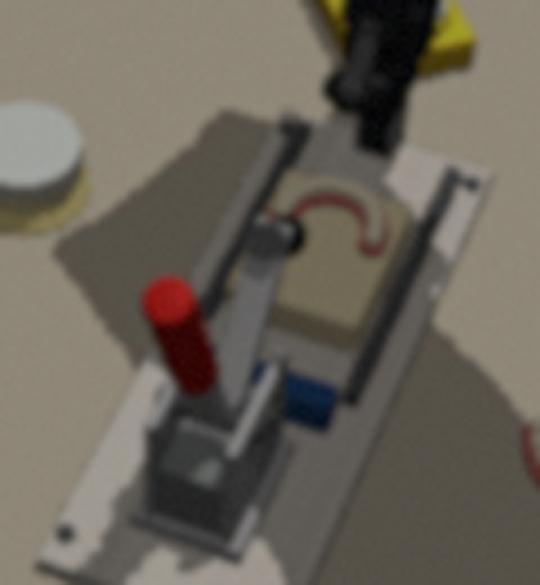

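The closed fingers (side crop, about (375,145)) stand between the rails behind the cast, and the cast hasn't moved. I'll push in short steps and watch the force.

```bash
python3 - <<'E'
from cell import r, optics
from h import *
import cv2
r.move_linear(W(0,-.184,.041),vel=.06)
f0=r.current_contact_force(); print(r.current_t(),f0)
y=-.184
while y<-.135:
    y+=.003 if y<-.152 else .001
    r.move_linear(W(0,y,.041),vel=.04)
    f=r.current_contact_force(); p=r.current_tool_pos()
    print(round(y,3),(f-f0).round(1),p[1].round(4))
    if abs(f[1]-f0[1])>14: break
print(r.current_t())
for n in("top","side"):
    o=optics.get_image(n)
    if n=="top": im=o["pixels"][195:265,200:360,::-1]; k=5
    else: im=o["pixels"][165:295,225:345,::-1];k=4.5
    cv2.imwrite(f"pics/{n}2.png",cv2.resize(im,None,fx=k,fy=k,interpolation=cv2.INTER_CUBIC))
E
```

```text
6.5583 [ 0.39154489 -0.64773859 -0.06808256]
-0.181 [-0.5  0.1  0.3] -0.1225
-0.178 [-0.2  1.9 -0.4] -0.1194
-0.175 [-1.4  0.2 -0.7] -0.1163
-0.172 [0.1 0.4 0.1] -0.1133
-0.169 [1.1 1.5 1.2] -0.1103
-0.166 [ 0.1  0.7 -0.7] -0.1073
-0.163 [-0.6 -0.2  0.3] -0.1043
-0.16 [-0.4 -0.3 -0.2] -0.1013
-0.157 [-0.3 -0.2 -0.5] -0.0983
-0.154 [-0.6  0.7 -0.3] -0.0953
-0.151 [-1.2  0.9 -0.2] -0.0923
-0.15 [-0.5  0.3  0.2] -0.0914
-0.149 [-1.1 -0.1 -0.2] -0.0905
-0.148 [-0.5  1.  -0.2] -0.0894
-0.147 [-0.2  0.  -0.2] -0.0884
-0.146 [-0.7  0.4 -0.1] -0.0874
-0.145 [ 0.5 -0.1  0.5] -0.0864
-0.144 [-0.1 -0.6 -0.2] -0.0854
-0.143 [-0.  -3.5 -0.7] -0.0849
-0.142 [ -1.2 -10.9   0. ] -0.0846
-0.141 [ -2.  -16.8  -0.6] -0.0844
11.8083
```

View pics/top2.png

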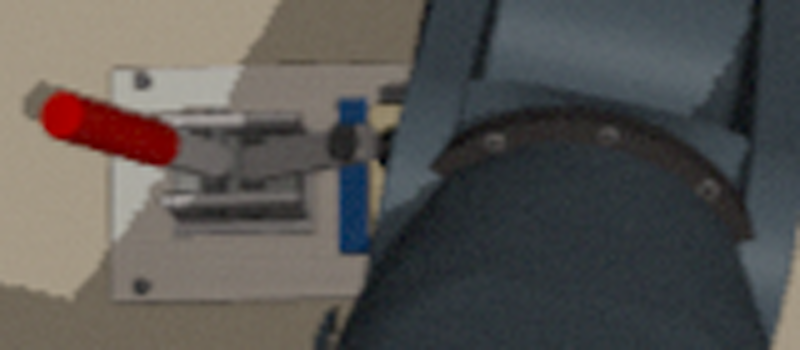

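View pics/side2.png

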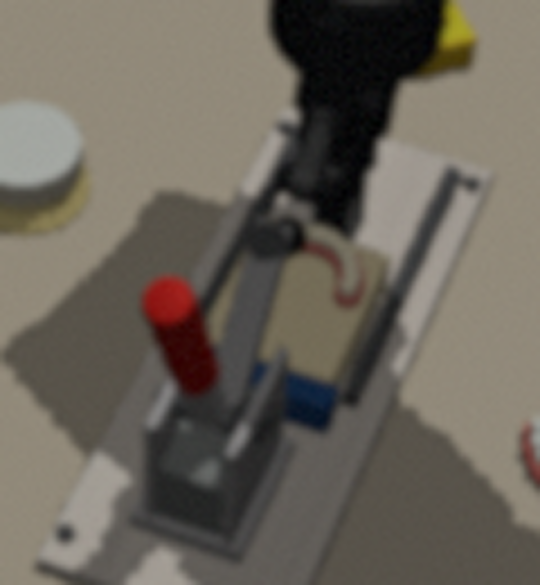

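The cast meets the stop: the force jumps to 17 N at the expected position, and in the side crop it touches the blue block at about (300,375). I'll retreat and go on to the handle.

```bash
cat >> h.py <<'E'
A=.0135
def fing(e,rho=.105,gap=0.):
    n=.010+gap
    y=.015+rho*np.cos(e)-n*np.sin(e); z=.07+rho*np.sin(e)+n*np.cos(e)
    return W(-.001,y-.0015-A,z+.022)
E
python3 - <<'E'
from cell import r, optics
from h import *
import cv2
r.move_linear(W(0,-.19,.041),vel=.12)
r.move_linear(W(0,-.19,.33),vel=.3)
s=fing(1.3,gap=.015)
r.move_linear([s[0],s[1],.33],vel=.3)
r.move_linear(s,vel=.15)
print(r.current_t(),r.current_tool_pos(),s)
for n in("top","side"):
    o=optics.get_image(n)
    if n=="top": im=o["pixels"][195:265,200:360,::-1]; k=5
    else: im=o["pixels"][165:295,225:345,::-1];k=4.5
    cv2.imwrite(f"pics/{n}3.png",cv2.resize(im,None,fx=k,fy=k,interpolation=cv2.INTER_CUBIC))
E
```

```text
15.4 [0.56342575 0.062281   0.20072742] [0.56296605 0.06248978 0.19986108]
```

View pics/side3.png

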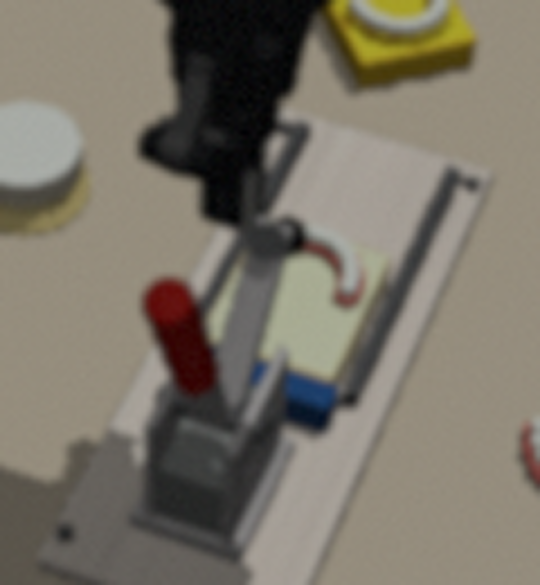

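View pics/top3.png

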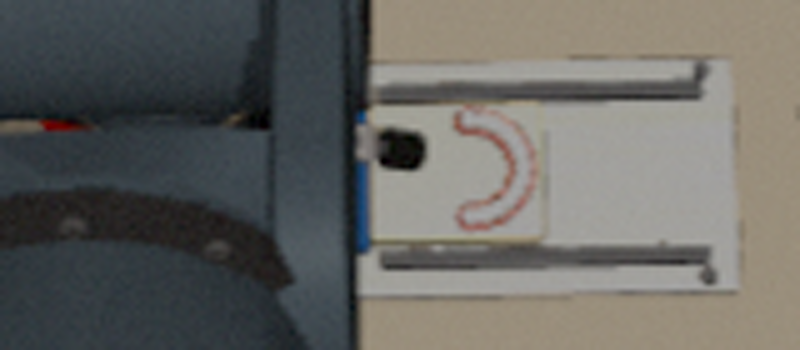

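```bash
python3 - <<'E'
from h import *
s=pickle.load(open("d0.pkl","rb"))["side"]
def c(p):
    q=proj(s,p); return ((q-[225,165]+.5)*4.5-.5).round()
p=fing(1.3,gap=.015)
print("tip",c(p-[0,0,.022]))
for v in(0,.1,.2):
    e=1.3-v; print("handle end",v,c(W(0,.0135+.135*np.cos(e),.07+.135*np.sin(e))))
print("bar tip",c(W(0,-.06,.125)))
E
```

```text
tip [233. 216.]
handle end 0 [185. 260.]
handle end 0.1 [171. 293.]
handle end 0.2 [157. 328.]
bar tip [284. 196.]
```

```bash
python3 - <<'E'
from cell import r, optics
from h import *
import cv2
r.move_linear(fing(1.3),vel=.06)
f0=r.current_contact_force(); print(r.current_t(),f0.round(1))
for e in np.arange(1.25,.19,-.05):
    r.move_linear(fing(e),vel=.05)
    f=r.current_contact_force()
    print(round(1.3-e,2),f.round(1))
    if np.linalg.norm(f)>60: break
print(r.current_t())
for n in("top","side"):
    o=optics.get_image(n)
    if n=="top": im=o["pixels"][195:265,200:360,::-1]; k=5
    else: im=o["pixels"][165:295,225:345,::-1];k=4.5
    cv2.imwrite(f"pics/{n}4.png",cv2.resize(im,None,fx=k,fy=k,interpolation=cv2.INTER_CUBIC))
E
```

```text
15.9 [-0.9 -0.3  0.2]
0.05 [-0.8  0.3  0.2]
0.1 [-1.3  0.   0.9]
0.15 [-0.3  0.4 -0.3]
0.2 [0.3 0.  0.3]
0.25 [ 0.1 -0.3  1.5]
0.3 [ 0.1 -0.3  1.7]
0.35 [1.  0.1 2.3]
0.4 [ 0.8 -1.7  2.9]
0.45 [ 0.7 -1.1  3.4]
0.5 [ 0.8 -2.6  3.1]
0.55 [-0.3 -0.9  3. ]
0.6 [ 1.1 -0.4  4.5]
0.65 [1.  0.5 4.8]
0.7 [ 0.3 -0.1  2.7]
0.75 [ 0.6 -0.7  1.9]
0.8 [-0.1  0.2  1.3]
0.85 [0.1 0.5 0.6]
0.9 [0.1 0.6 0.4]
0.95 [-1.  -0.3  0.1]
1.0 [ 0.8 -0.3  0.3]
1.05 [0.  0.4 0.2]
1.1 [-0.1  0.2  1. ]
21.5833
```

View pics/side4.png

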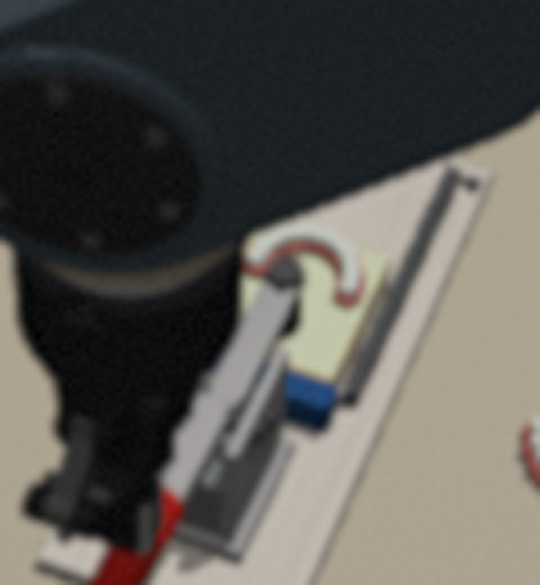

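The handle is now low (red at (140,560)) and the bar has come down over the cast at (285,270). The force faded once past the dead point. I'll lift clear and check.

```bash
python3 - <<'E'
from cell import r, optics
from h import *
import cv2
p=r.current_tool_pos()
r.move_linear([p[0],p[1],.3],vel=.2)
r.move_linear([.45,.35,.3],vel=.3)
print(r.current_t(),r.current_contact_force().round(1))
for n in("top","side"):
    o=optics.get_image(n)
    pickle.dump(o,open(n+"5.pkl","wb"))
    if n=="top": im=o["pixels"][195:265,200:360,::-1]; k=5
    else: im=o["pixels"][165:315,225:345,::-1];k=4
    cv2.imwrite(f"pics/{n}5.png",cv2.resize(im,None,fx=k,fy=k,interpolation=cv2.INTER_CUBIC))
    cv2.imwrite(f"pics/{n}5f.png",o["pixels"][:,:,::-1])
def c(p):
    s=pickle.load(open("side5.pkl","rb"));q=proj(s,p); return ((q-[225,165]+.5)*4-.5).round()
for v in(.8,.9,1.0,1.1,1.2):
    e=1.3-v; print("handle end",v,c(W(0,.0135+.135*np.cos(e),.07+.135*np.sin(e))))
E
```

```text
23.6 [-0.4 -0.7 -0.2]
handle end 0.8 [ 82. 483.]
handle end 0.9 [ 76. 512.]
handle end 1.0 [ 72. 538.]
handle end 1.1 [ 69. 562.]
handle end 1.2 [ 68. 584.]
```

View pics/side5.png

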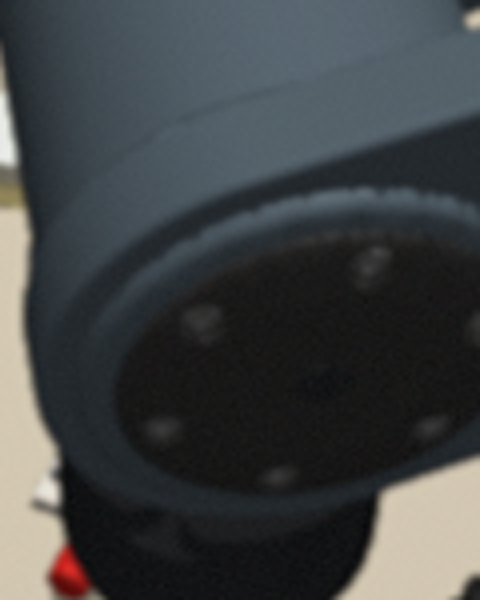

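View pics/top5f.png

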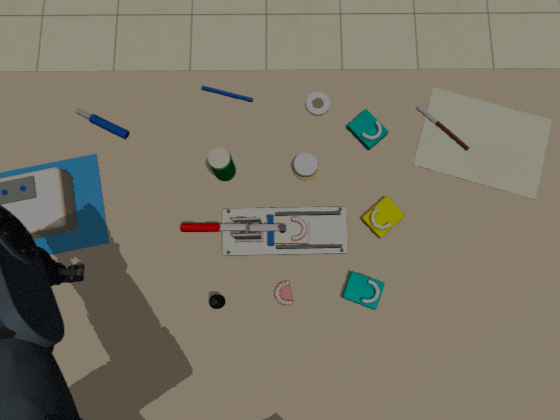

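View pics/top5.png

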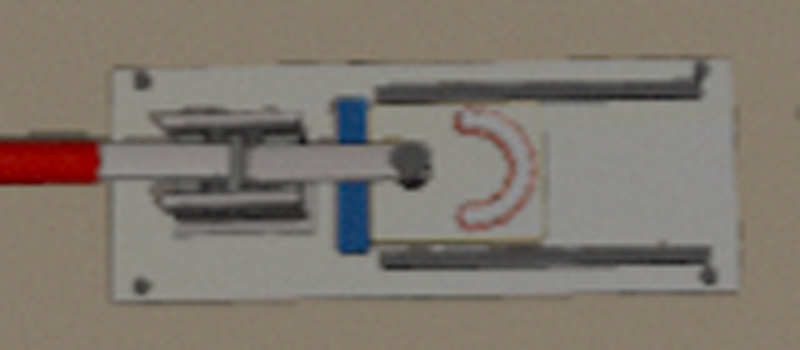

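The cast sits flush with the blue stop at (371,170) and the tip stands on its heel at (410,165). The handle end at (70,573) in the side crop gives about 1.15–1.2 rad. I'll clear the arm out of the side view for one last check, then hand in.

```bash
python3 - <<'E'
from cell import r, optics
from h import *
import cv2
r.set_joints([1.212,0.351,1.652,0,1.139,-0.085])
r.sleep(.3)
o=optics.get_image("side"); print(r.current_t())
cv2.imwrite("pics/side6.png",cv2.resize(o["pixels"][165:315,225:345,::-1],None,fx=4,fy=4,interpolation=cv2.INTER_CUBIC))
d=pickle.load(open("d0.pkl","rb"))["side"]["pixels"].astype(int); 
cv2.imwrite("pics/side6f.png",o["pixels"][:,:,::-1])
E
```

```text
25.375
```

View pics/side6.png

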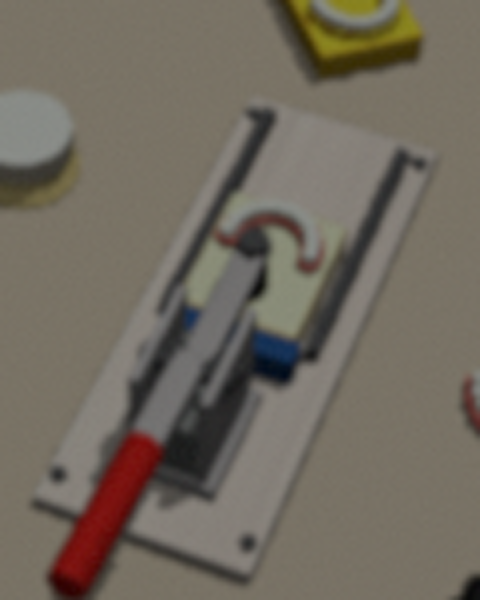

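View pics/side6f.png

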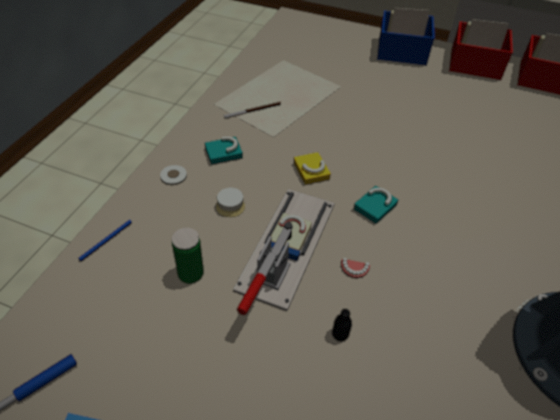

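The handle end at (70,578) matches about 1.18–1.2 rad, so it is locked. The bar is level, the tip is on the cast at (255,270), and the bystanders are where they started.

```bash
python3 -c "
from cell import r
r.hand_in(); print(r.current_t())"
```

```text
the job is handed in; nothing more can be done
the job is handed in; nothing more can be done
```

I pushed the cast home against the blue end stop, pushed the red handle over until it locked, and handed the job in at about 25.4 s.

- **Cast:** The closed fingertips pushed it along the rails until the force rose to about 17 N where the stop should be. The top view afterwards shows it flush against the blue stop and lying flat.
- **Handle:** I followed its arc downwards. The push force rose to about 5 N, less than the 8 N given in the task, then dropped away near the dead point. In the last side view, the handle end matches a joint value of about 1.18–1.2 rad.
- **Clamp tip:** The bar is level and the tip rests on the cast's flat heel. I judged the tip's pressing force from the pictures only, because it can't be measured directly.
- **Bystanders and arm:** The dropper, tin, can and denture look unmoved in the before and after pictures. The arm is back at its start position, touching nothing.
- **Disagreements:** The two cameras placed the fixture up to about 5 mm apart along its length, so I used an average. The contact point with the stop agreed with that to about 1.5 mm.

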